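# Set an upturned footrest's prop leg to its next hole and refit its rubber foot

### The job

The patients' sloping footrest lies upside down on the worktop; for the next patient its telescopic prop leg must be one hole longer, and the leg has lost its rubber foot. Press in the leg's sprung button and draw the tube up until the button pops out in the very next hole, then push the loose rubber foot fully home on the tube's open end and let go. Feel your way: never force the tube hard against its button, neither pulling nor pushing, and leave the other things on the worktop where they are.

Things in the scene. Friction and masses are not known exactly. Their poses are not given: they have to be found in the camera images.
- footrest: White ribbed plastic board of a footrest, upside down and fixed on the worktop: 180 mm (its x) x 280 mm (its y), 26 mm high. Origin: centre of the face on the worktop, z up. Two short fixed feet with black rubber caps, 84 mm high over the worktop, stand at x = 62, y = +-105 mm; the tall telescopic prop leg stands at x = -55, y = 0.
- prop_leg: Fixed part of the prop leg: a grey collar 39 mm across and 22 mm high, and a steel inner tube 21 mm across inside the sliding tube. Origin: on the leg's axis where it meets the board, 26 mm above the worktop; z up along the leg; axes parallel to the footrest's: -x points to the side with the button and the row of holes.
- leg_tube: Sliding outer tube of the prop leg: bare aluminium, 26 mm across, 123 mm long, open end up, no rubber foot. Origin: centre of its upper end, at the start 148 mm above prop_leg's origin. Slides only up and down, with about 4 N of friction (stays where it is left). Three 11 mm holes in a row down its -x side; the button is in the top one, 34 mm below the upper end.
- leg_button: Sprung steel snap button of the prop leg, 9 mm across, blunt conical end. Sits in the inner tube, pointing to prop_leg's -x, 114 mm above prop_leg's origin, and does not travel along the leg. Origin: on the leg's axis; its x in prop_leg's frame reads 0 with the button fully out, up to 7 mm when pressed. More than 30 N between tube and button damages it.
- button_tip (a point): End of the button's cone, 17.6 mm from the leg's axis when out: 4.6 mm proud of the tube. Pressing it flush takes about 7 N, e.g. by pinching the tube with one pad on it. In the same pinch the tube can then be drawn up: over the cone it takes about 15 N, then 6 N; the tube keeps the button in until the next hole comes and it snaps out. In a hole it blocks the tube both ways, with 2 mm of play.
- tube_mouth (a point): Centre of the open upper end of the sliding tube (same point as leg_tube's origin). The tube's holes are 28 to 44 mm apart from centre to centre (it differs from footrest to footrest and has not been measured), so go by the snap of the button, or by the stop felt just after it. A third hole lies below the second and is the wrong one.
- rubber_foot: Loose black rubber foot (round cap), mouth down on the worktop left or right of the footrest: 36 mm across, 39 mm at the tread (top), 35 mm high. Origin: centre of its mouth, z up. Bore 28.4 mm wide, 26 mm deep; a lip inside, 12 mm from the mouth, grips the tube: pushing it on takes about 5 to 10 N until it bottoms, its origin then 26 mm below the tube's upper end.
- vial_grey: small glass vial with a grey cap, 21 mm across, 38 mm high, standing on the worktop; bystander
- vial_blue: small glass vial with a blue cap, 21 mm across, 38 mm high, standing on the worktop; bystander
- box_gauze: upright carton of gauze pads, 60 x 85 x 100 mm; bystander
- box_vials: small vial carton, 43 x 58 x 41 mm; bystander
- forceps_steel: steel forceps lying flat, 124 mm long; bystander
- tube_ointment: small ointment tube lying flat, 64 mm long; bystander

How it is judged:
On the way, in this order (a step that is already met when the one before it is completed fails the run):
1. the prop leg's tube stands at the next hole up with its button out (z of leg_tube in the frame of prop_leg between 0.173 and 0.195 m and x of leg_button in the frame of prop_leg below 0.0015 m), for 0.2 s.
2. the rubber foot is pushed home on the leg's tube (z of rubber_foot in the frame of leg_tube below -0.0235 m and horizontal distance between rubber_foot and leg_tube below 0.004 m and angle between the z axis of rubber_foot and the z axis of leg_tube, either way round below 0.08 rad), for 0.2 s.
At the end, for the whole second after the job is handed in: the prop leg's tube is locked at the next hole up, its button fully out (within 1.5 mm), and the rubber foot sits straight on the tube, within 2.5 mm of fully home, at rest (all of step 1 and all of step 2 and linear speed of rubber_foot below 0.02 m/s); the robot touches nothing.
It fails at once if the tube is forced against its button with more than 30 N (contact force between leg_tube and leg_button above 30 N).
It fails at once if another thing on the worktop is shifted by more than 30 mm (distance of any of vial_grey, vial_blue, box_gauze, box_vials, forceps_steel, tube_ointment from where it was at the start of the episode above 0.03 m).
It also fails if it takes over 51 s, if anything falls off the work surface, if the arm or the gripper's body presses on something with over 40 N, if the wrist force passes 120 N, or if a joint passes its speed limit or range.

### The arm

A 6-joint arm with a two-finger parallel gripper is mounted at the origin on a cart in front of the work surface, level with it; the furniture and walls round the work are solid. World frame = base frame: x ahead of the robot, y to its left, z up, the work surface at z = 0. Lengths are in m, angles in rad, forces in N, time in s.
With the tool pointing down it reaches from about 0.4 to 0.825 m from the base axis. Payload 7 kg.
Tool frame: the origin (TCP) lies at the very end of the fingers, on their centre line; the grasp point (between the pads) lies arm.hold_point_z behind it (arm.hold_point_z is the distance from the TCP to the grasp point, in m); z points along the fingers, y is the line along which they close (so a half turn about z gives the same grasp; the last joint's range is limited). The gripper opens to 88 mm and grips with 3 to 60 N. Pads are 19 mm wide; open, the fingers measure 130 mm over their backs; the gripper's body (78 mm by 193 mm) begins 47 mm behind the grasp point.
Start: joints at [-0.984, 0.359, 0.012, 0, -1.224, -0.288], TCP at [0.199, -0.645, 0.227] pointing down, gripper open.
Joint ranges: [-3.07, 3.07], [-1.43, 2.12], [-1.02, 1.25], [-3.03, 1.67], [-3.05, -0], [-3.03, 3.03]. Speed limits (rad/s): [2.39, 2.39, 3.01, 3.14, 3.14, 3.14].

### API

Orientations are given as [roll, pitch, yaw] about the fixed x, y, z axes, in that order (R = Rz(yaw) Ry(pitch) Rx(roll)).
In Python, from station import arm gives the robot as it stands.
- The arm moves only by the shell command python3 -m creep [FORCE], which reads ROWS from standard input. ROWS is a JSON object with one list for each field, all of the same length, 1 to 20, a row being the entries at one place: aperture (the finger opening in m), dx, dy, dz (the shift in m), twist (a turn about the tool's z in rad); each row is the pose to reach, as a shift and turn from the pose commanded when the command began, along the tool's axes at that moment; what a row does not reach only later rows make up. A row lasts 1/12 s, in which the tool goes at most 0.0417 m and 0.125 rad, less where a joint would pass 70% of its speed; a pose out of reach is approached as far as the arm can. The fingers move at their own pace and stop on an object; FORCE is the grip in N (left out, the last holds). Time passes only in rows, so rows that do not move let the fingers close. It prints the time, the measured TCP pose, the force, the opening and the grip force at its end. Input that does not fit is refused with a message, and nothing moves.
- arm.get_state(): the state, without advancing time (a new reading comes with each control period).
- arm.grab_frame(name): name is "side" or "top" or "wrist"; returns the picture (420x560x3 uint8, red, green, blue); there is no depth.
- arm.camera_params(name): a dict with "fx", "fy", "cx", "cy" (pixels), "T" (4x4, takes a point from camera to world coordinates); the wrist camera has in their place "hand_eye" (4x4, takes a point from camera to tool coordinates, whose origin is the TCP and whose axes are the flange's). Camera axes: x right, y down, z forward; pixel columns grow to the right and rows downward; lengths in m; the calibration is good to about 2 mm. A picture is of the moment at which its call begins: read the wrist's pose just before it. camera_params takes no time and is no camera call.
- arm.job_done(): hands the job in; it is judged then, once.
The state is a dict: "t": time; "q": joint angles; "qd": joint speeds; "joint_efforts": joint torques, N m; "eef_pos": TCP position; "ee_rot": TCP orientation; "force": force on the tool from outside, world axes, zero at the start; "moment": the same for the moment, N m; "width": finger opening in m; "gripper_force": force on a finger pad.
Only numpy, scipy, OpenCV 4.12 (cv2) and the standard library are available. Lean on these libraries where they do the work, as an engineer would, in place of code of your own. Each camera call takes 0.05 s, during which the arm holds its last target. There are 200 camera calls.

## Working session

There is one attempt and no reset: what is moved stays moved. The work goes in short steps, Python scripts to look and compute and a shell command to move; the robot and the scene stay as the last step left them, time stands still between calls to the robot, and variables do not carry over. Pictures are saved under pics/ and viewed, at most 14 in all, crops included, and the job is handed in when it is done.

```bash
ls; mkdir -p pics
cat > h.py <<'E'
import numpy as np, cv2
from station import arm
def grab(n,f=None):
    im=arm.grab_frame(n)
    if f: cv2.imwrite('pics/'+f,cv2.cvtColor(im,cv2.COLOR_RGB2BGR))
    return im
def ray(n,u,v,T=None):
    c=arm.camera_params(n); T=np.array(c['T']) if T is None else T
    d=T[:3,:3]@np.array([(u-c['cx'])/c['fx'],(v-c['cy'])/c['fy'],1]); return T[:3,3],d
def onz(n,u,v,z,T=None):
    o,d=ray(n,u,v,T); return o+d*(z-o[2])/d[2]
def proj(n,p,T=None):
    c=arm.camera_params(n); T=np.array(c['T']) if T is None else T
    q=T[:3,:3].T@(np.array(p)-T[:3,3]); return c['fx']*q[0]/q[2]+c['cx'],c['fy']*q[1]/q[2]+c['cy']
def meet(a,b):
    (o,d),(p,e)=a,b; s=np.linalg.lstsq(np.c_[d,-e],p-o,rcond=None)[0]
    x,y=o+d*s[0],p+e*s[1]; return (x+y)/2,np.linalg.norm(x-y)
E
python3 - <<'E'
from h import *
a=grab('top','top0.png');b=grab('side','side0.png')
s=arm.get_state();print(s,arm.hold_point_z)
for n in('top','side','wrist'):print(n,arm.camera_params(n))
E
```

```text
pics
{'t': 0.1, 'q': array([-9.83894946e-01,  3.59334687e-01,  1.11575473e-02, -3.12834865e-04,
       -1.22408845e+00, -2.88103762e-01]), 'qd': array([-0.00182829, -0.00335138,  0.00248873, -0.00050544,  0.00055004,
        0.00038991]), 'joint_efforts': array([-3.05859510e-03, -5.84162199e+01,  2.93750721e+01,  7.01524571e+00,
        1.02184087e-02, -7.04745207e-05]), 'eef_pos': array([ 0.19855331, -0.64468558,  0.22570611]), 'ee_rot': array([ 3.14010038e+00, -1.35529675e-04, -2.84290145e+00]), 'force': array([ 0.12853483,  0.53870836, -0.01385953]), 'moment': array([0.0015322 , 0.06629773, 0.03851185]), 'gripper_force': 0.0, 'width': 0.08759766068853166} 0.0188
top {'fx': 410.1184369780045, 'fy': 410.1184369780045, 'cx': 282.83711626288914, 'cy': 216.54737861904667, 'T': array([[ 0.02001696, -0.9931618 ,  0.11501721,  0.38278583],
       [-0.99975708, -0.02094464, -0.00686257, -0.00763159],
       [ 0.00922464, -0.1148519 , -0.99333979,  1.42800211],
       [ 0.        ,  0.        ,  0.        ,  1.        ]])}
side {'fx': 511.3265893504806, 'fy': 511.3265893504806, 'cx': 280.9648116701025, 'cy': 200.89779980288137, 'T': array([[ 0.97538907, -0.1096071 ,  0.19131764,  0.24478552],
       [-0.22035302, -0.45390857,  0.8633722 , -1.39198384],
       [-0.00779101, -0.88428123, -0.46688972,  0.87297282],
       [ 0.        ,  0.        ,  0.        ,  1.        ]])}
wrist {'fx': 312.02631765580634, 'fy': 312.02631765580634, 'cx': 275.20168836566995, 'cy': 208.16054623039562, 'hand_eye': array([[ 2.59708577e-04, -9.58430008e-01, -2.85327621e-01,
         7.79477682e-02],
       [ 9.99999959e-01,  2.15281124e-04,  1.87071540e-04,
        -6.12641956e-04],
       [-1.17869327e-04, -2.85327658e-01,  9.58430025e-01,
        -1.58242574e-01],
       [ 0.00000000e+00,  0.00000000e+00,  0.00000000e+00,
         1.00000000e+00]])}
```

View pics/top0.png

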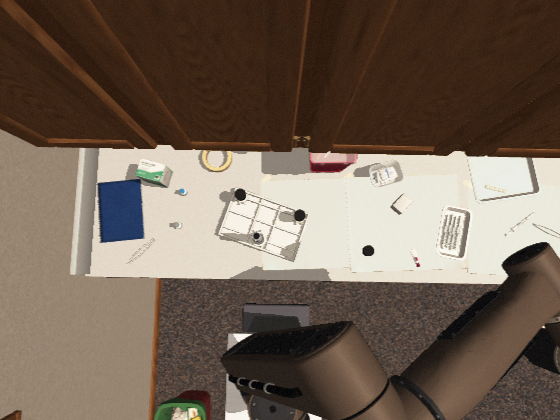

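View pics/side0.png

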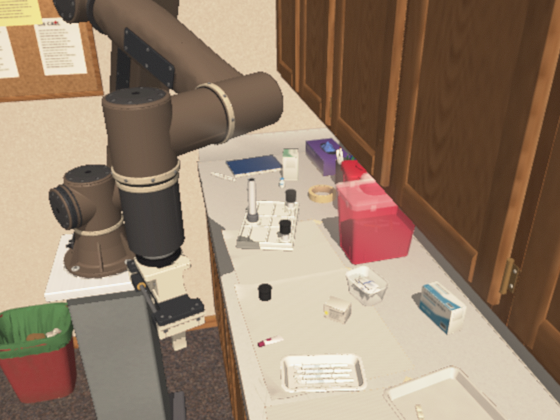

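The top view shows the footrest near (262,225), with caps at (240,195) and (299,215), the prop leg near (257,237) and the loose foot at (368,251). The side view shows the leg's mouth near (252,180), caps at (291,196) and (285,227), and the loose foot at (265,292).

Run:
```python
from h import *
for n,pts in(('top',[(240,195),(299,215),(368,251)]),('side',[(291,196),(285,227),(265,292)])):
    im=cv2.imread(f'pics/{n}0.png'); m=(im.max(2)<60).astype(np.uint8)
    k,l,st,c=cv2.connectedComponentsWithStats(m)
    for p in pts:
        i=l[p[1],p[0]]; print(n,p,st[i],c[i], onz(n,*c[i],.078 if p[1]<230 else .03))
    if n=='top': a=[onz(n,*c[l[p[1],p[0]]],z) for p,z in zip(pts,(.08,.08,.033))]
c=(a[0]+a[1])/2; yv=(a[0]-a[1])[:2]; print('feet dist',np.linalg.norm(yv)); yv/=np.linalg.norm(yv); xv=np.array([yv[1],-yv[0]])
leg=c[:2]-xv*.117; print('xaxis',xv,np.arctan2(xv[1],xv[0]),'leg',leg,'foot',a[2])
for n in('top','side'):print(n,proj(n,[*leg,.174]))
t=cv2.imread('pics/top0.png')[215:260,232:287]; s=cv2.imread('pics/side0.png')[165:230,225:280]
f=lambda x:cv2.resize(x,(390,540*1),interpolation=cv2.INTER_CUBIC)
cv2.imwrite('pics/crop.png',np.hstack([f(t),f(s)]))
```

```text
top (240, 195) [235 189  11  12  95] [239.84210526 194.22105263] [0.61094162 0.12775434 0.078     ]
top (299, 215) [295 210  10  11  92] [299.33695652 215.01086957] [ 0.54538292 -0.07156715  0.078     ]
top (368, 251) [363 246  11  10  92] [367.81521739 250.51086957] [ 0.43434775 -0.30896814  0.03      ]
side (291, 196) [     0      0    560    420 230047] [282.52747047 210.61370503] [0.56068645 0.0116609  0.078     ]
side (285, 227) [280 221  10  13 112] [284.88392857 226.75892857] [ 0.54503285 -0.08887798  0.078     ]
side (265, 292) [259 285  12  15 146] [264.5        291.89041096] [ 0.43446096 -0.32517408  0.03      ]
feet dist 0.20951527224835353
xaxis [ 0.94993652 -0.31244297] -0.3177636641054623 leg [0.46673025 0.0645965 ] foot [ 0.4342371 -0.3083215  0.033    ]
top (np.float64(256.00445378487353), np.float64(235.8769680521399))
side (np.float64(249.82898182507057), np.float64(179.709856912637))
```

View pics/crop.png

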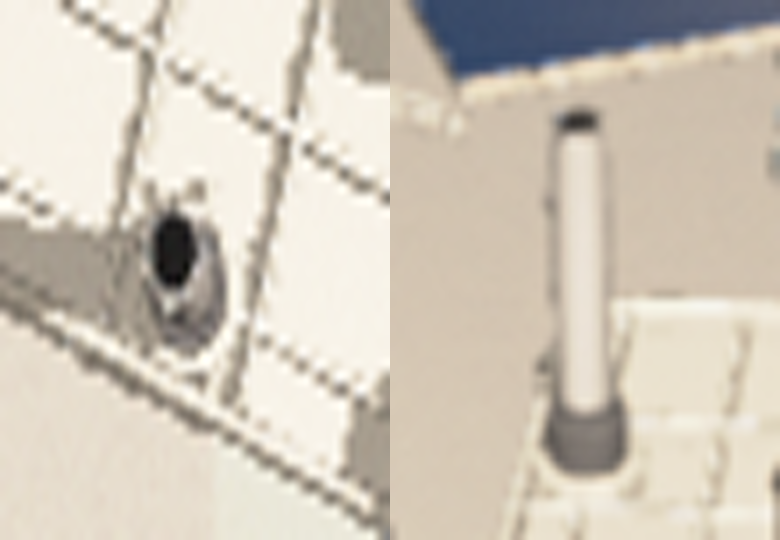

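The crop puts the mouth at top pixel (256.4,235.8) and side pixel (251,179.7). The leg position predicted from the two caps agrees to about 2 mm, and the caps measure 209.5 mm apart against 210 mm. I'll hover above the leg with the fingers aligned to its x axis.

```bash
cat >> h.py <<'E'
from scipy.spatial.transform import Rotation as Ro
def pose():
    s=arm.get_state(); return s,np.array(s['eef_pos']),Ro.from_euler('xyz',s['ee_rot']).as_matrix()
def go(p,yaw=None):
    s,x,R=pose(); d=R.T@(np.array(p)-x)
    t=0 if yaw is None else -((yaw-s['ee_rot'][2]+np.pi)%(2*np.pi)-np.pi)
    print('t',s['t'],'shift',d.round(4),'turn',round(t,3)); 
def wristT():
    s,x,R=pose(); T=np.eye(4); T[:3,:3]=R; T[:3,3]=x
    return T@np.array(arm.camera_params('wrist')['hand_eye'])
E
python3 -c "
from h import *
go([.466,.064,.226],-1.889)"
```

```text
t 0.1 shift [-4.641e-01  5.986e-01  5.000e-04] turn -0.954
```

```bash
echo '{"aperture": [0.088, 0.088, 0.088, 0.088, 0.088, 0.088, 0.088, 0.088, 0.088, 0.088, 0.088, 0.088, 0.088, 0.088, 0.088, 0.088, 0.088, 0.088, 0.088, 0.088], "dx": [-0.232, -0.232, -0.232, -0.232, -0.232, -0.232, -0.232, -0.232, -0.232, -0.464, -0.464, -0.464, -0.464, -0.464, -0.464, -0.464, -0.464, -0.464, -0.464, -0.464], "dy": [0.3, 0.3, 0.3, 0.3, 0.3, 0.3, 0.3, 0.3, 0.3, 0.599, 0.599, 0.599, 0.599, 0.599, 0.599, 0.599, 0.599, 0.599, 0.599, 0.599], "dz": [0, 0, 0, 0, 0, 0, 0, 0, 0, 0, 0, 0, 0, 0, 0, 0, 0, 0, 0, 0], "twist": [-0.477, -0.477, -0.477, -0.477, -0.477, -0.477, -0.477, -0.477, -0.477, -0.954, -0.954, -0.954, -0.954, -0.954, -0.954, -0.954, -0.954, -0.954, -0.954, -0.954]}' | python3 -m creep 25
python3 - <<'E'
from h import *
go([.466,.064,.226],-1.889)
T=wristT(); grab('wrist','w1.png'); np.save('T1.npy',T)
print(proj('wrist',[.4667,.0646,.174],T)); print(arm.get_state()['q'])
E
```

```text
t: 1.77
eef_pos: [0.4664, 0.0664, 0.2259]
ee_rot: [3.141, -0.001, -1.885]
force: [-0.3, -0.6, 0.5]
width: 0.0877
gripper_force: 0.0
t 1.7667 shift [ 0.0024 -0.0004 -0.0001] turn 0.004
(np.float64(273.5036305429671), np.float64(226.81729275917755))
[ 5.58771821e-01  1.64964353e-02 -4.20742389e-01 -2.27984159e-04
 -1.13504727e+00 -8.74372823e-01]
```

View pics/w1.png

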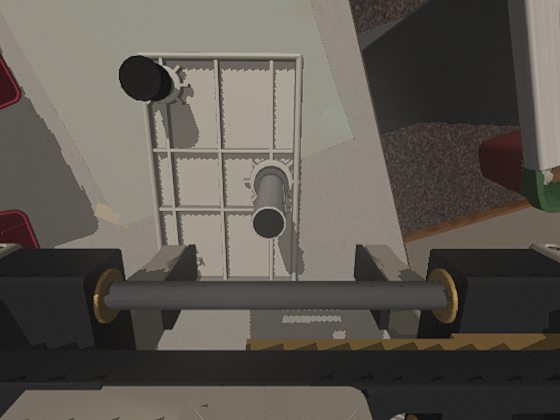

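The wrist view shows the tube's dark mouth at about (268,222), between the fingers. The board's edges run nearly parallel to the image axes. I'll refine both the mouth and the yaw.

Run:
```python
from h import *
im=cv2.imread('pics/w1.png'); T=np.load('T1.npy')
m=np.zeros(im.shape[:2],np.uint8); m[195:245,245:295]=(im.max(2)[195:245,245:295]<45)
k,l,st,c=cv2.connectedComponentsWithStats(m); i=1+np.argmax(st[1:,4]); print(st[i],c[i]); u,v=c[i]
M=onz('wrist',u,v,.174,T); print('mouth',M,'dia',st[i][2]*0+np.linalg.norm(onz('wrist',st[i][0],v,.174,T)-onz('wrist',st[i][0]+st[i][2],v,.174,T)))
print('top/side meet',meet(ray('top',256.4,235.8),ray('side',251.1,179.7)), meet(ray('wrist',u,v,T),ray('top',256.4,235.8)))
# cap ellipse -> y axis
m=np.zeros(im.shape[:2],np.uint8); m[45:110,110:180]=(im.max(2)[45:110,110:180]<45)
k,l,st,c=cv2.connectedComponentsWithStats(m); i=1+np.argmax(st[1:,4]); print(st[i]); F=onz('wrist',146,78,.084,T)
d=F-M; print('foot1',F,np.hypot(*d[:2]),'exp',np.hypot(.117,.105),'xyaw',np.arctan2(d[1],d[0])-np.arctan2(-.105,.117))
# board edges at z=.026
for p,q in(((299,60),(296,270)),((150,60),(158,200)),((215,60),(223,270)),((145,55),(298,55))):
  a,b=onz('wrist',*p,.026,T),onz('wrist',*q,.026,T); e=b-a; print(np.arctan2(e[1],e[0])-np.pi/2)
```

```text
[266 209   4   1   4] [267.5 209. ]
mouth [0.46657978 0.0506416  0.174     ] dia 0.002813549979398085
top/side meet (array([0.4687675 , 0.06315876, 0.1742669 ]), np.float64(0.0036093961370057505)) (array([0.47187801, 0.06628255, 0.11850225]), np.float64(0.002372676588508409))
[ 119   56   53   45 1838]
foot1 [ 0.54162997 -0.07380884  0.084     ] 0.14532874254613173 exp 0.1572068700788868 xyaw -0.2967384970417729
-0.30831732492672503
-0.3660719363654723
-0.3276609715861596
1.2565364248680377
```

Run:
```python
from h import *
im=cv2.imread('pics/w1.png'); T=np.load('T1.npy')
m=np.zeros(im.shape[:2],np.uint8); m[195:245,245:295]=(im.max(2)[195:245,245:295]<75)
cs,_=cv2.findContours(m,0,1); c=max(cs,key=cv2.contourArea); e=cv2.minEnclosingCircle(c); print(e,cv2.boundingRect(c))
u,v=e[0]
M=onz('wrist',u,v,.174,T);print(M,'dia',e[1]*2/312*np.linalg.norm(M-T[:3,3]),meet(ray('wrist',u,v,T),ray('side',251.1,179.7)))
go([*M[:2],.1245],-1.889)
cv2.imwrite('pics/w1c.png',cv2.resize(im[150:260,220:320],None,fx=5,fy=5))
```

```text
((268.0, 222.5), 15.07491397857666) (253, 209, 31, 29)
[0.46941387 0.06028062 0.174     ] dia 0.021513903186817212 (array([0.46959938, 0.05961615, 0.17594865]), np.float64(0.0008757409001495356))
t 1.8167 shift [ 0.0033 -0.0051  0.1014] turn 0.003
```

View pics/w1c.png

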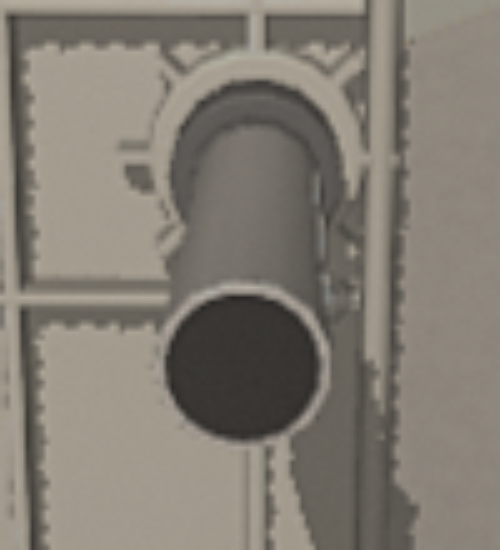

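The crop confirms the rim centre at about (269,222.4) and the button on the image-right side at about (287.6,209), which is tool +y. I'll descend around the tube.

```bash
echo '{"aperture": [0.088, 0.088, 0.088, 0.088, 0.088, 0.088, 0.088], "dx": [0.0025, 0.0025, 0.0025, 0.0025, 0.0025, 0.0025, 0.0025], "dy": [-0.0046, -0.0046, -0.0046, -0.0046, -0.0046, -0.0046, -0.0046], "dz": [0.0, 0.03, 0.06, 0.09, 0.101, 0.101, 0.101], "twist": [0, 0, 0, 0, 0, 0, 0]}' | python3 -m creep
python3 - <<'E'
from h import *
T=wristT(); im=grab('wrist'); cv2.imwrite('pics/w2.png',cv2.cvtColor(im,cv2.COLOR_RGB2BGR)[150:,130:430])
print(pose()[0]['eef_pos'])
E
```

```text
t: 2.4
eef_pos: [0.4692, 0.0588, 0.1256]
ee_rot: [3.141, -0.001, -1.89]
force: [-0.1, 0.3, 0.5]
width: 0.0876
gripper_force: 0.0
[0.46995225 0.05937481 0.12650127]
```

View pics/w2.png

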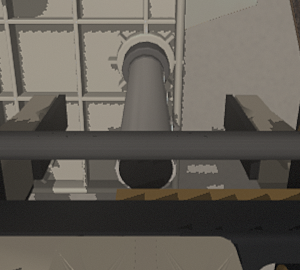

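The tube at crop column 147 is centred between the fingers, which sit at 66 and 226. Now I'll pinch.

```bash
echo '{"aperture": [0.02, 0.02, 0.02, 0.02, 0.02, 0.02, 0.02, 0.02, 0.02, 0.02], "dx": [0, 0, 0, 0, 0, 0, 0, 0, 0, 0], "dy": [0, 0, 0, 0, 0, 0, 0, 0, 0, 0], "dz": [0, 0, 0, 0, 0, 0, 0, 0, 0, 0], "twist": [0, 0, 0, 0, 0, 0, 0, 0, 0, 0]}' | python3 -m creep 25
```

```text
t: 3.28
eef_pos: [0.469, 0.0603, 0.1254]
ee_rot: [3.141, -0.0, -1.889]
force: [10.9, -5.1, -6.3]
width: 0.0268
gripper_force: 14.2
```

```bash
echo '{"aperture": [0.02, 0.02, 0.02, 0.02], "dx": [0, 0, 0, 0], "dy": [-0.0005, -0.001, -0.001, -0.001], "dz": [0, 0, 0, 0], "twist": [0, 0, 0, 0]}' | python3 -m creep 30
```

```text
t: 3.62
eef_pos: [0.4695, 0.06, 0.1254]
ee_rot: [3.14, -0.0, -1.889]
force: [-5.4, 3.1, 2.4]
width: 0.0257
gripper_force: 30.0
```

The width is 25.7 mm, so the button is flush. I'll draw up gently.

```bash
echo '{"aperture": [0.02, 0.02, 0.02], "dx": [0, 0, 0], "dy": [0.0005, 0.0005, 0.0005], "dz": [-0.001, -0.002, -0.003], "twist": [0, 0, 0]}' | python3 -m creep; echo '{"aperture": [0.02, 0.02, 0.02], "dx": [0, 0, 0], "dy": [0, 0, 0], "dz": [-0.001, -0.002, -0.003], "twist": [0, 0, 0]}' | python3 -m creep
```

```text
t: 3.87
eef_pos: [0.4695, 0.06, 0.1277]
ee_rot: [3.141, -0.0, -1.889]
force: [2.9, 2.3, -11.4]
width: 0.0258
gripper_force: 30.0
t: 4.12
eef_pos: [0.4694, 0.06, 0.1306]
ee_rot: [3.141, -0.0, -1.889]
force: [5.8, 2.8, -24.1]
width: 0.0257
gripper_force: 30.0
```

```bash
echo '{"aperture": [0.02], "dx": [0], "dy": [0], "dz": [-0.001], "twist": [0]}' | python3 -m creep; echo '{"aperture": [0.02], "dx": [0], "dy": [0], "dz": [-0.001], "twist": [0]}' | python3 -m creep
```

```text
t: 4.2
eef_pos: [0.4695, 0.06, 0.1317]
ee_rot: [3.141, -0.0, -1.889]
force: [2.2, 3.3, -14.3]
width: 0.0258
gripper_force: 30.0
t: 4.28
eef_pos: [0.4695, 0.06, 0.1332]
ee_rot: [3.141, -0.0, -1.889]
force: [1.0, 3.1, -11.7]
width: 0.0256
gripper_force: 30.0
```

The tube is over the cone. I'll continue to about +26 mm.

```bash
echo '{"aperture": [0.02, 0.02, 0.02, 0.02, 0.02, 0.02, 0.02], "dx": [0, 0, 0, 0, 0, 0, 0], "dy": [0, 0, 0, 0, 0, 0, 0], "dz": [-0.002, -0.004, -0.006, -0.008, -0.010, -0.012, -0.014], "twist": [0, 0, 0, 0, 0, 0, 0]}' | python3 -m creep; echo '{"aperture": [0.02, 0.02, 0.02], "dx": [0, 0, 0], "dy": [0, 0, 0], "dz": [-0.001, -0.002, -0.003], "twist": [0, 0, 0]}' | python3 -m creep
```

```text
t: 4.87
eef_pos: [0.4695, 0.06, 0.1478]
ee_rot: [3.141, -0.0, -1.889]
force: [-2.4, 3.7, -7.9]
width: 0.0256
gripper_force: 30.0
t: 5.12
eef_pos: [0.4695, 0.06, 0.151]
ee_rot: [3.141, -0.0, -1.889]
force: [-2.8, 4.8, -7.2]
width: 0.0257
gripper_force: 30.0
```

```bash
for i in 1; do :; done; echo '{"aperture": [0.02], "dx": [0], "dy": [0], "dz": [-0.001], "twist": [0]}' | python3 -m creep; echo '{"aperture": [0.02], "dx": [0], "dy": [0], "dz": [-0.001], "twist": [0]}' | python3 -m creep;echo '{"aperture": [0.02], "dx": [0], "dy": [0], "dz": [-0.001], "twist": [0]}' | python3 -m creep;echo '{"aperture": [0.02], "dx": [0], "dy": [0], "dz": [-0.001], "twist": [0]}' | python3 -m creep
```

```text
t: 5.2
eef_pos: [0.4695, 0.06, 0.1519]
ee_rot: [3.141, -0.0, -1.889]
force: [-3.8, 4.9, -6.7]
width: 0.0258
gripper_force: 30.0
t: 5.28
eef_pos: [0.4695, 0.06, 0.1529]
ee_rot: [3.141, -0.0, -1.889]
force: [-3.1, 4.3, -8.2]
width: 0.0257
gripper_force: 30.0
t: 5.37
eef_pos: [0.4696, 0.06, 0.154]
ee_rot: [3.141, -0.0, -1.889]
force: [-3.5, 4.7, -5.4]
width: 0.0258
gripper_force: 30.0
t: 5.45
eef_pos: [0.4695, 0.06, 0.1551]
ee_rot: [3.141, -0.0, -1.889]
force: [-5.4, 4.6, -6.5]
width: 0.0258
gripper_force: 30.0
```

```bash
echo '{"aperture": [0.02], "dx": [0], "dy": [0], "dz": [-0.001], "twist": [0]}' | python3 -m creep | grep -E 'eef|force'; echo '{"aperture": [0.02], "dx": [0], "dy": [0], "dz": [-0.001], "twist": [0]}' | python3 -m creep | grep -E 'eef|force'
```

```text
eef_pos: [0.4696, 0.06, 0.1562]
force: [-5.3, 4.4, -3.7]
gripper_force: 30.0
eef_pos: [0.4696, 0.06, 0.1572]
force: [-5.4, 4.8, -4.0]
gripper_force: 30.0
```

```bash
echo '{"aperture": [0.02], "dx": [0], "dy": [0], "dz": [-0.001], "twist": [0]}' | python3 -m creep | grep -E 'eef|force'; echo '{"aperture": [0.02], "dx": [0], "dy": [0], "dz": [-0.001], "twist": [0]}' | python3 -m creep | grep -E 'eef|force'
```

```text
eef_pos: [0.4696, 0.06, 0.1583]
force: [-6.4, 4.2, -3.6]
gripper_force: 30.0
eef_pos: [0.4696, 0.06, 0.1592]
force: [-3.1, 4.4, -6.1]
gripper_force: 30.0
```

```bash
echo '{"aperture": [0.02], "dx": [0], "dy": [0], "dz": [-0.0006], "twist": [0]}' | python3 -m creep | grep -E 'eef|force'; echo '{"aperture": [0.02], "dx": [0], "dy": [0], "dz": [-0.0006], "twist": [0]}' | python3 -m creep | grep -E 'eef|force'
```

```text
eef_pos: [0.4696, 0.06, 0.1597]
force: [-5.1, 5.0, -6.4]
gripper_force: 30.0
eef_pos: [0.4696, 0.06, 0.1603]
force: [-4.4, 5.4, -6.5]
gripper_force: 30.0
```

```bash
echo '{"aperture": [0.02], "dx": [0], "dy": [0], "dz": [-0.001], "twist": [0]}' | python3 -m creep | grep -E 'eef|force:'; echo '{"aperture": [0.02], "dx": [0], "dy": [0], "dz": [-0.001], "twist": [0]}' | python3 -m creep | grep -E 'eef|force:'; echo '{"aperture": [0.02], "dx": [0], "dy": [0], "dz": [-0.001], "twist": [0]}' | python3 -m creep | grep -E 'eef|force:'
```

```text
eef_pos: [0.4696, 0.06, 0.1612]
force: [-3.8, 5.0, -5.9]
gripper_force: 30.0
eef_pos: [0.4696, 0.06, 0.162]
force: [-0.3, 3.0, -16.2]
gripper_force: 30.0
eef_pos: [0.4695, 0.06, 0.1623]
force: [4.2, 2.9, -22.4]
gripper_force: 30.0
```

That is the stop just after the snap, at about +36 mm. I'll relax slightly and open.

```bash
echo '{"aperture": [0.02, 0.02, 0.02], "dx": [0, 0, 0], "dy": [0, 0, 0], "dz": [0.001, 0.0015, 0.0015], "twist": [0, 0, 0]}' | python3 -m creep | grep -E 'eef|force:'; echo '{"aperture": [0.05, 0.088, 0.088, 0.088, 0.088, 0.088, 0.088, 0.088, 0.088, 0.088], "dx": [0, 0, 0, 0, 0, 0, 0, 0, 0, 0], "dy": [0, 0, 0, 0, 0, 0, 0, 0, 0, 0], "dz": [0, 0, 0, 0, 0, -0.03, -0.06, -0.09, -0.1, -0.1], "twist": [0, 0, 0, 0, 0, 0, 0, 0, 0, 0]}' | python3 -m creep
python3 - <<'E'
from h import *
T=wristT(); np.save('T3.npy',T); im=grab('wrist')
s=grab('side'); t=grab('top')
B=lambda x:cv2.cvtColor(x,cv2.COLOR_RGB2BGR)
cv2.imwrite('pics/w3.png',B(im)); cv2.imwrite('pics/side3.png',B(s)); cv2.imwrite('pics/top3.png',B(t))
cv2.imwrite('pics/mix3.png',np.hstack([cv2.resize(B(im)[120:250,210:340],(520,520),interpolation=2),cv2.resize(B(s)[155:235,230:270],(260,520),interpolation=2)]))
print(proj('wrist',[.4695,.0604,.210],T),proj('side',[.4695,.0604,.210]))
E
```

```text
eef_pos: [0.4696, 0.06, 0.1617]
force: [-4.5, 4.7, -5.4]
gripper_force: 30.0
t: 7.28
eef_pos: [0.4715, 0.0604, 0.2646]
ee_rot: [-3.137, 0.004, -1.888]
force: [0.2, 0.3, -0.3]
width: 0.0851
gripper_force: 0.0
(np.float64(277.8127646141267), np.float64(226.51345574058843)) (np.float64(250.5082094052018), np.float64(169.8245209782977))
```

View pics/mix3.png

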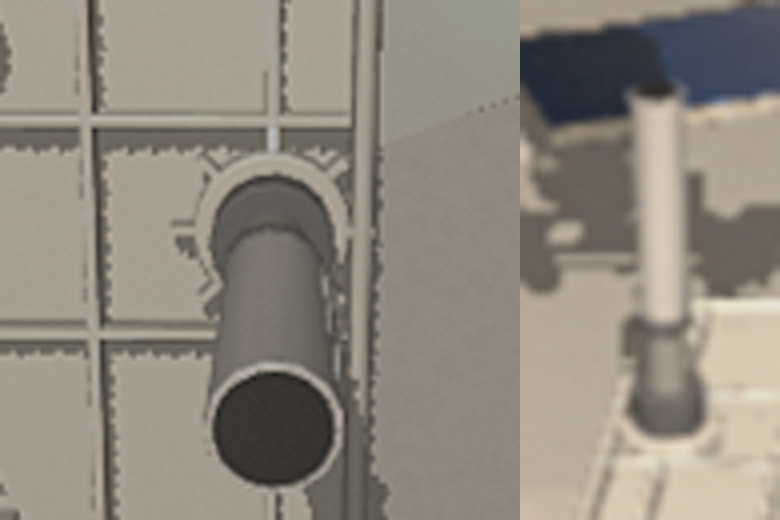

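The wrist mouth at (279,226.5) and the side mouth at (250.9,168.8) match an axis at (0.4695,0.0604) with the mouth at z≈0.210, so the tube is up at the next hole. Now to the rubber foot.

Run:
```python
from h import *
T=np.load('T3.npy')
print(meet(ray('wrist',279,226.5,T),ray('side',250.9,168.8)),onz('wrist',279,226.5,.21,T))
print('foot',meet(ray('top',367.8,250.5),ray('side',264.5,291.9)))
go([.4345,-.309,.12],-1.889)
```

```text
(array([0.46945789, 0.05914601, 0.21394188]), np.float64(0.002406775123641394)) [0.46867918 0.06065724 0.21      ]
foot (array([ 0.43583582, -0.31140717,  0.01912758]), np.float64(0.0021180136177152355))
t 7.4333 shift [ 0.3612 -0.0824  0.1405] turn -0.0
```

```bash
echo '{"aperture": [0.088, 0.088, 0.088, 0.088, 0.088, 0.088, 0.088, 0.088, 0.088, 0.088, 0.088, 0.088, 0.088, 0.088], "dx": [0.2, 0.2, 0.2, 0.2, 0.2, 0.361, 0.361, 0.361, 0.361, 0.361, 0.361, 0.361, 0.361, 0.361], "dy": [-0.045, -0.045, -0.045, -0.045, -0.045, -0.082, -0.082, -0.082, -0.082, -0.082, -0.082, -0.082, -0.082, -0.082], "dz": [0, 0, 0, 0, 0, 0.14, 0.14, 0.14, 0.14, 0.14, 0.14, 0.14, 0.14, 0.14], "twist": [0, 0, 0, 0, 0, 0, 0, 0, 0, 0, 0, 0, 0, 0]}' | python3 -m creep
python3 - <<'E'
from h import *
T=wristT(); im=grab('wrist','w4.png'); np.save('T4.npy',T)
u,v=proj('wrist',[.4345,-.309,.035],T); print(u,v)
m=(im.max(2)<60).astype(np.uint8); k,l,st,c=cv2.connectedComponentsWithStats(m)
for i in range(1,k):
    if st[i,4]>300: print(st[i],c[i])
E
```

```text
t: 8.6
eef_pos: [0.4352, -0.3081, 0.1216]
ee_rot: [-3.141, -0.0, -1.888]
force: [0.2, 0.6, 0.1]
width: 0.0876
gripper_force: 0.0
275.3519159715028 212.92902522757282
[  350     0   210   163 18358] [469.99673167  67.77165269]
[ 47 123  41  51 728] [ 68.86538462 141.74587912]
[    0   165   560   255 62558] [309.63902299 322.57460277]
[ 249  179   45   49 1715] [271.21632653 203.59475219]
```

View pics/w4.png

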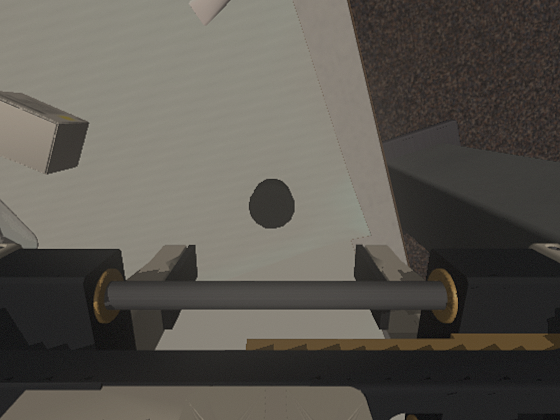

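The wrist view shows the foot at (271.5,204.5), alone between the fingers; the ointment tube at (205,5) and the carton at (50,140) are clear.

Run:
```python
from h import *
T=np.load('T4.npy'); 
P=onz('wrist',271.5,204.5,.035,T); print(P, [np.linalg.norm(onz('wrist',a,204,.035,T)-onz('wrist',b,204,.035,T)) for a,b in((249,294),)])
L=onz('wrist',271.5,228,.035,T);print(L, 'centre from far edge',L[:2]+.0195*np.array([np.cos(-1.888),np.sin(-1.888)]))
go([*P[:2],.006],-1.889)
```

```text
[ 0.43523851 -0.31683024  0.035     ] [np.float64(0.036703639173242805)]
[ 0.44166591 -0.29747518  0.035     ] centre from far edge [ 0.43558364 -0.31600235]
t 8.65 shift [ 0.0086 -0.0023  0.1161] turn 0.001
```

```bash
echo '{"aperture": [0.088, 0.088, 0.088, 0.088, 0.088, 0.088, 0.02, 0.02, 0.02, 0.02, 0.02, 0.02, 0.02, 0.02, 0.02, 0.02], "dx": [0.005, 0.005, 0.005, 0.005, 0.005, 0.005, 0.005, 0.005, 0.005, 0.005, 0.005, 0.005, 0.005, 0.005, 0.005, 0.005], "dy": [-0.002, -0.002, -0.002, -0.002, -0.002, -0.002, -0.002, -0.002, -0.002, -0.002, -0.002, -0.002, -0.002, -0.002, -0.002, -0.002], "dz": [0.02, 0.055, 0.09, 0.11, 0.115, 0.115, 0.115, 0.115, 0.115, 0.115, 0.115, 0.115, 0.115, 0.115, 0.115, 0.115], "twist": [0, 0, 0, 0, 0, 0, 0, 0, 0, 0, 0, 0, 0, 0, 0, 0]}' | python3 -m creep 25
python3 -c "
from h import *
go([.435,-.313,.18],-1.889);T=wristT();np.save('T5.npy',T);grab('wrist','w5.png')"
```

```text
t: 9.98
eef_pos: [0.4353, -0.314, 0.0064]
ee_rot: [-3.141, -0.0, -1.889]
force: [-0.6, 0.3, 3.0]
width: 0.037
gripper_force: 25.0
t 9.9833 shift [-0.0008  0.0006 -0.1736] turn 0.0
```

```bash
echo '{"aperture": [0.02, 0.02, 0.02, 0.02, 0.02, 0.02, 0.02, 0.02], "dx": [0, 0, 0, 0, 0, 0, 0, 0], "dy": [0, 0, 0, 0, 0, 0, 0, 0], "dz": [-0.04, -0.08, -0.12, -0.16, -0.2, -0.235, -0.245, -0.245], "twist": [0, 0, 0, 0, 0, 0, 0, 0]}' | python3 -m creep
python3 - <<'E'
from h import *
s,x,R=pose()
# wrist-measured: foot P relative to grasp TCP, tube axis
b=np.array([.4354,-.3165])-np.array([.4353,-.314]); tube=np.array([.4692,.0604])
print('b in tool',R.T@np.array([*b,0]),'tcp target',tube-b)
go([*(tube-b),.25],-1.889)
grab('wrist','w6.png')
E
```

```text
t: 10.7
eef_pos: [0.4367, -0.3146, 0.255]
ee_rot: [-3.135, -0.0, -1.889]
force: [-0.2, -0.1, -0.6]
width: 0.037
gripper_force: 25.0
b in tool [ 2.34361670e-03 -8.76025251e-04  6.36429910e-06] tcp target [0.4691 0.0629]
t 10.7 shift [-0.3687  0.0872  0.0043] turn 0.0
```

View pics/w6.png

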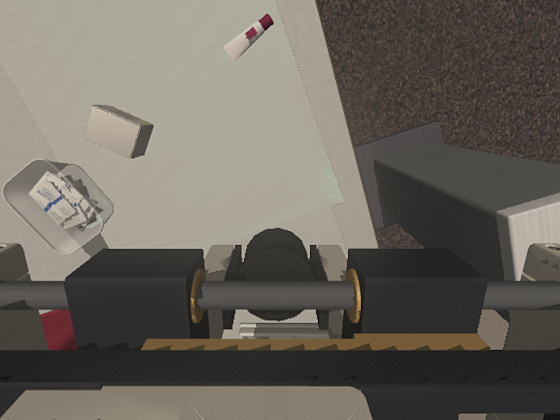

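The foot is held straight between the pads, its disc spanning rows ≈229 to 320 around column 276. I'll check its offset in the tool frame.

Run:
```python
from h import *
c=arm.camera_params('wrist');H=np.array(c['hand_eye'])
im=cv2.imread('pics/w6.png').max(2).astype(int)
print(im[218:242,276],im[308:330,276])
for v in (320,):
  for z in(-.0286,):
    print(v,onz('wrist',276,v,z,H), onz('wrist',276,v,z,H)[0]+.0195)
for z in(-.0286,-.02,.0064): print(229,z,onz('wrist',276,229,z,H))
# reference: tube mouth in tool coords from w1 and w3 (tool z of mouth)
for n,(u,v) in(('T3',(279,226.5)),):
  T=np.load(n+'.npy'); 
go([.4691,.0629,.25],-1.889)
```

```text
[171 169 168 171 171 171 170 169 176 156  62  56  60  60  59  60  60  59
  57  58  57  56  55  54] [ 66  57  39  39  41  40  43  49  48  48  46  37 100 175 154  67  97 106
 110  94  80  84]
320 [-0.0171074   0.00066855 -0.0286    ] 0.002392604517901808
229 -0.0286 [ 0.0299097   0.00062201 -0.0286    ]
229 -0.02 [ 0.02671047  0.00064698 -0.02      ]
229 0.0064 [0.01688958 0.00072361 0.0064    ]
t 10.75 shift [-0.3684  0.0861  0.0023] turn 0.0
```

The offset along tool x is about +1 mm, between the estimates of −1 and +2.4. I'll go above the tube.

```bash
echo '{"aperture": [0.02, 0.02, 0.02, 0.02, 0.02, 0.02, 0.02, 0.02, 0.02, 0.02, 0.02, 0.02, 0.02, 0.02], "dx": [-0.18, -0.18, -0.18, -0.18, -0.18, -0.367, -0.367, -0.367, -0.367, -0.367, -0.367, -0.367, -0.367, -0.367], "dy": [0.042, 0.042, 0.042, 0.042, 0.042, 0.086, 0.086, 0.086, 0.086, 0.086, 0.086, 0.086, 0.086, 0.086], "dz": [0, 0, 0, 0, 0, 0, 0, 0, 0, 0, 0.01, 0.01, 0.01, 0.01], "twist": [0, 0, 0, 0, 0, 0, 0, 0, 0, 0, 0, 0, 0, 0]}' | python3 -m creep 30
python3 - <<'E'
from h import *
go([.4695,.0614,.22],-1.889)
s=grab('side','side7.png'); t=grab('top','top7.png');w=grab('wrist','w7.png')
B=lambda x,*a:cv2.resize(cv2.cvtColor(x,cv2.COLOR_RGB2BGR)[a[0]:a[1],a[2]:a[3]],(390,520),interpolation=2)
cv2.imwrite('pics/mix7.png',np.hstack([B(s,130,210,220,280),B(w,150,350,200,350)]))
go([.4695,.0614,.22],-1.889)
E
```

```text
t: 11.92
eef_pos: [0.4678, 0.0607, 0.2405]
ee_rot: [3.14, -0.002, -1.89]
force: [0.2, 0.6, -0.5]
width: 0.0368
gripper_force: 30.0
t 11.9167 shift [-0.0013 -0.0014  0.0205] turn -0.001
t 12.0667 shift [-0.001  -0.0009  0.0214] turn -0.001
```

View pics/mix7.png

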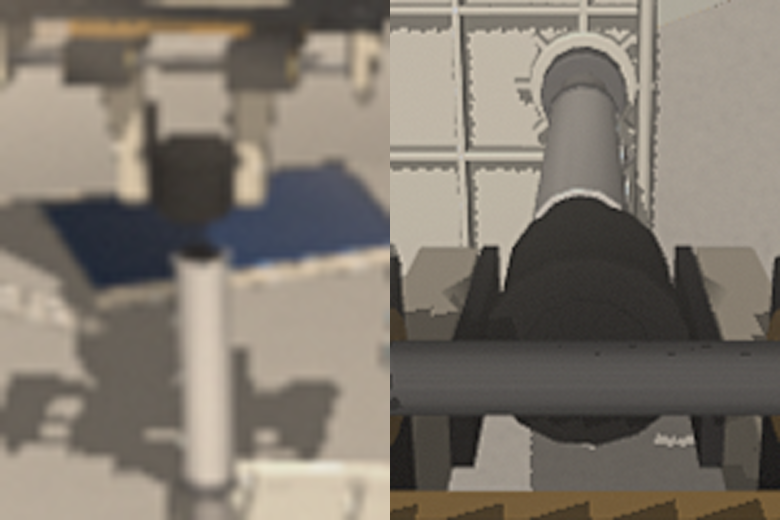

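Run:
```python
from h import *
c=arm.camera_params('wrist');H=np.array(c['hand_eye'])
w=cv2.imread('pics/w7.png').max(2).astype(int)
for r in(226,232,240,250,260): print(r,''.join('#' if x<64 else '+' if x<90 else '.' for x in w[r,235:325]))
for r in(160,175,184): print(r,''.join('#' if x<64 else '+' if x<90 else 'o' if x<150 else '.' for x in w[r,235:325]))
s=cv2.imread('pics/side7.png').max(2).astype(int)
print(s[150:182:2,236:264]); print(s[184:206:6,236:264])
```

```text
226 .................................+##########+..............+.....+........................
232 ........................+################################+++..............................
240 ................##################################################........................
250 ######+....############################################################...+########.......
260 #######..############################################################################+....
160 ooooooooooooooooooo.oooooo.ooooo.ooooo...oooooooooooooooooooo.....oo......................
175 ..........................o+ooooooooooooooooooooooo++o.....oo....oooo.....................
184 ..............oooo.....ooooooooooooooooooooooo++oooooooo....o.....oo......................
[[162 145 148 185 210 173 103  72 136 152 132 128 130 130 131 129 130 133
  153 137 128 146 147 147 146 157 170 170]
 [176 190 206 212 202 157  87  60  66  66  61  66  67  67  68  70  72  69
   74  86 148 185 185 166 134 146 167 168]
 [169 163 187 210 191 145  93  56  54  59  61  62  64  65  65  67  67  68
   67  68  98 166 203 207 162 14
[... 1301 characters left out ...]
00 105 104 103 103 103 104 102 104 104 113 140 171 194 208 213 210 197
  172 167 176 176 177 177 177 177 176 175]
 [113 104 103 104 103 104 105 104 104 105 113 138 169 192 207 214 210 197
  173 169 177 178 178 178 177 177 176 176]]
[[105 104 104 104 104 105 104 104 104 104 104 125 163 191 208 214 213 202
  180 139 107 109 151 177 177 177 177 178]
 [104 105 104 103 105 104 104 104 103 103 103 109 151 190 209 215 215 204
  184 143 107 103 107 125 126 127 125 110]
 [104 104 104 105 103 107 136 156 155 155 154 142 156 186 205 215 215 206
  187 148 110 103 106 137 157 157 133 107]
 [179 151 137 134 137 133 110 105 104 105 103 106 141 179 202 213 215 206
  187 154 190 222 210 218 228 229 228 227]]
```

```bash
echo '{"aperture": [0.02, 0.02, 0.02, 0.02, 0.02, 0.02], "dx": [-0.0009, -0.0009, -0.0009, -0.0009, -0.0009, -0.0009], "dy": [-0.001, -0.001, -0.001, -0.001, -0.001, -0.001], "dz": [0.01, 0.01, 0.01, 0.01, 0.01, 0.01], "twist": [0, 0, 0, 0, 0, 0]}' | python3 -m creep
python3 - <<'E'
from h import *
H=np.array(arm.camera_params('wrist')['hand_eye'])
s,x,R=pose(); print(x, s['force'],s['moment'])
go([.4695,.0614,.22],-1.889)
print('side tcp',proj('side',x+[0,0,.01]),'tube',proj('side',[.4695,.0604,.21]))
w=cv2.imread('pics/w7.png').max(2).astype(int); print(w[214:232,268:280:3].T)
print('w7 tube rim x',onz('wrist',273,222.5,.0315,H),'foot edge',onz('wrist',273,225.8,.0064,H))
g=cv2.cvtColor(grab('wrist','w8.png'),cv2.COLOR_RGB2GRAY).astype(int)
print(g[208:236,266:284:3].T)
t=grab('side','side8.png')
E
```

```text
t: 12.57
eef_pos: [0.4696, 0.0622, 0.2314]
ee_rot: [-3.141, 0.0, -1.889]
force: [0.1, 0.1, 0.2]
width: 0.0367
gripper_force: 30.0
[0.46958016 0.06215324 0.23143132] [0.11279834 0.14392276 0.17213119] [0.05856132 0.10965324 0.03561012]
t 12.5667 shift [ 0.0007 -0.0002  0.0114] turn 0.0
side tcp (np.float64(250.07944750807306), np.float64(160.3903271116336)) tube (np.float64(250.5082094052018), np.float64(169.8245209782977))
[[140 139 140 139 139 137 136 136 135 166 206 176  88  53  59  58  60  59]
 [139 139 138 139 139 138 139 132 161 207 183 122  49  60  57  58  59  56]
 [137 136 136 135 135 135 133 130 151 192 180 107  50  59  59  58  59  57]
 [133 133 133 132 131 131 130 128 133 168 195 142  51  55  59  59  57  56]]
w7 tube rim x [ 0.01200378 -0.00113744  0.0315    ] foot edge [ 0.01879732 -0.00095785  0.0064    ]
[[134 134 135 135 135 135 136 133 134 136 134 135 134 135 132 136 133 128
  153 198 173  50  48  53  55  55  54  53]
 [134 134 134 134 132 133 134 133 132 131 132 130 132 130 130 130 125 151
  193 174 116  42  53  54  53  54  55  52]
 [132 134 134 133 134 132 134 132 132 131 131 132 132 133 131 129 148 188
  189 165  51  49  52  53  55  51  54  52]
 [132 132 132 131 131 130 129 131 129 129 129 128 129 129 127 125 130 165
  198 165  35  49  52  52  54  52  51  52]
 [128 128 128 127 126 127 126 127 125 125 125 125 125 124 123 123 116 147
  192 150  36  49  52  53  52  54  50  49]
 [124 123 122 123 122 122 122 122 122 121 122 121 122 122 120 120 115 138
  185 173  98  43  52  52  51  52  52  51]]
```

Run:
```python
import cv2,numpy as np
w=cv2.imread('pics/w8.png')[180:340,220:340]; s=cv2.imread('pics/side8.png')[140:200,225:275]
cv2.imwrite('pics/mix8.png',np.hstack([cv2.resize(w,(420,560),interpolation=2),cv2.resize(s,(370,560),interpolation=0)]))
```

```text
(no output)
```

View pics/mix8.png

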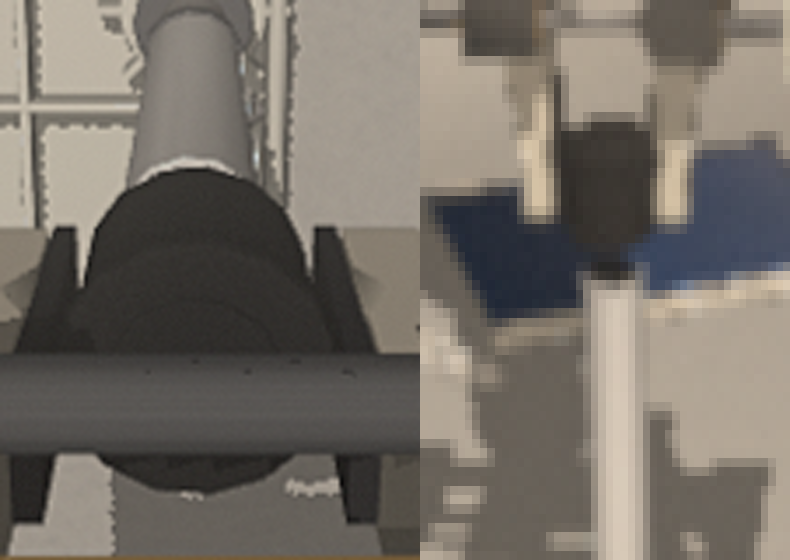

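Run:
```python
from h import *
H=np.array(arm.camera_params('wrist')['hand_eye'])
print(onz('wrist',275,224.6,.0214,H)[0]-.013,onz('wrist',275,227.7,.0064,H)[0]-.018)
for z in(.0194,.0244):print(z,onz('wrist',275,224.6,z,H)[0]-.013)
```

```text
0.0011685314015763126 -0.0003336976120444056
0.0194 0.0018807112862789781
0.0244 0.00010026157452230726
```

Both views say to shift tool y by about −1.1 mm, and tool x by about +0.7 mm. I'll descend by feel.

```bash
echo '{"aperture": [0.02, 0.02, 0.02, 0.02, 0.02], "dx": [0.0007, 0.0007, 0.0007, 0.0007, 0.0007], "dy": [-0.0011, -0.0011, -0.0011, -0.0011, -0.0011], "dz": [0.003, 0.006, 0.009, 0.011, 0.012], "twist": [0, 0, 0, 0, 0]}' | python3 -m creep 40| grep -E 'eef|force:'; for k in 1; do echo '{"aperture": [0.02, 0.02], "dx": [0, 0], "dy": [0, 0], "dz": [0.001, 0.002], "twist": [0, 0]}' | python3 -m creep| grep -E 'eef|force:'; echo '{"aperture": [0.02, 0.02], "dx": [0, 0], "dy": [0, 0], "dz": [0.001, 0.002], "twist": [0, 0]}' | python3 -m creep| grep -E 'eef|force:'; done
```

```text
eef_pos: [0.4701, 0.061, 0.2187]
force: [-0.6, -0.0, -0.5]
gripper_force: 40.0
eef_pos: [0.4704, 0.0611, 0.2172]
force: [-1.1, -1.0, -0.6]
gripper_force: 40.0
eef_pos: [0.4704, 0.0611, 0.2152]
force: [0.2, -0.1, 0.1]
gripper_force: 40.0
```

```bash
echo '{"aperture": [0.02, 0.02], "dx": [0, 0], "dy": [0, 0], "dz": [0.001, 0.002], "twist": [0, 0]}' | python3 -m creep| grep -E 'eef|force:'; echo '{"aperture": [0.02, 0.02], "dx": [0, 0], "dy": [0, 0], "dz": [0.001, 0.002], "twist": [0, 0]}' | python3 -m creep| grep -E 'eef|force:'; echo '{"aperture": [0.02], "dx": [0], "dy": [0], "dz": [0.001], "twist": [0]}' | python3 -m creep| grep -E 'eef|force:'
```

```text
eef_pos: [0.4703, 0.0611, 0.2132]
force: [-0.3, 0.2, -0.5]
gripper_force: 40.0
eef_pos: [0.4703, 0.0611, 0.2112]
force: [0.2, 0.8, -0.6]
gripper_force: 40.0
eef_pos: [0.4703, 0.0611, 0.2102]
force: [-0.4, -0.0, -0.2]
gripper_force: 40.0
```

```bash
echo '{"aperture": [0.02, 0.02], "dx": [0, 0], "dy": [0, 0], "dz": [0.001, 0.002], "twist": [0, 0]}' | python3 -m creep| grep -E 'eef|force:'; echo '{"aperture": [0.02, 0.02], "dx": [0, 0], "dy": [0, 0], "dz": [0.001, 0.002], "twist": [0, 0]}' | python3 -m creep| grep -E 'eef|force:'; echo '{"aperture": [0.02], "dx": [0], "dy": [0], "dz": [0.001], "twist": [0]}' | python3 -m creep| grep -E 'eef|force:'
```

```text
eef_pos: [0.4703, 0.0611, 0.2082]
force: [0.9, 0.3, -0.3]
gripper_force: 40.0
eef_pos: [0.4703, 0.0611, 0.2062]
force: [0.3, -1.0, 0.2]
gripper_force: 40.0
eef_pos: [0.4703, 0.0611, 0.2052]
force: [-1.0, -0.0, -0.8]
gripper_force: 40.0
```

```bash
echo '{"aperture": [0.02], "dx": [0], "dy": [0], "dz": [0.001], "twist": [0]}' | python3 -m creep| grep -E 'eef|force:'; echo '{"aperture": [0.02], "dx": [0], "dy": [0], "dz": [0.001], "twist": [0]}' | python3 -m creep| grep -E 'eef|force:'
```

```text
eef_pos: [0.4704, 0.0611, 0.2042]
force: [-0.3, 0.7, 0.6]
gripper_force: 40.0
eef_pos: [0.4704, 0.0611, 0.2033]
force: [-0.6, -0.3, 0.9]
gripper_force: 40.0
```

The foot is sliding over the tube without touching. I'll keep on towards the lip.

```bash
echo '{"aperture": [0.02], "dx": [0], "dy": [0], "dz": [0.001], "twist": [0]}' | python3 -m creep| grep -E 'eef|force:'; echo '{"aperture": [0.02], "dx": [0], "dy": [0], "dz": [0.001], "twist": [0]}' | python3 -m creep| grep -E 'eef|force:'; echo '{"aperture": [0.02], "dx": [0], "dy": [0], "dz": [0.001], "twist": [0]}' | python3 -m creep| grep -E 'eef|force:'
```

```text
eef_pos: [0.4704, 0.0611, 0.2023]
force: [-0.5, -0.6, 0.7]
gripper_force: 40.0
eef_pos: [0.4704, 0.0612, 0.2014]
force: [-1.0, -0.5, 4.7]
gripper_force: 40.0
eef_pos: [0.4704, 0.0612, 0.2004]
force: [-2.1, 1.3, 4.6]
gripper_force: 40.0
```

```bash
echo '{"aperture": [0.02], "dx": [0], "dy": [0], "dz": [0.001], "twist": [0]}' | python3 -m creep| grep -E 'eef|force:'; echo '{"aperture": [0.02], "dx": [0], "dy": [0], "dz": [0.001], "twist": [0]}' | python3 -m creep| grep -E 'eef|force:'; echo '{"aperture": [0.02], "dx": [0], "dy": [0], "dz": [0.001], "twist": [0]}' | python3 -m creep| grep -E 'eef|force:'
```

```text
eef_pos: [0.4705, 0.0612, 0.1994]
force: [-2.0, 0.6, 4.7]
gripper_force: 40.0
eef_pos: [0.4704, 0.0612, 0.1984]
force: [-1.1, 0.3, 3.7]
gripper_force: 40.0
eef_pos: [0.4704, 0.0612, 0.1973]
force: [-1.1, 0.9, 3.3]
gripper_force: 40.0
```

The lip engages at TCP z≈0.2016, so home should come near 0.1876.

```bash
echo '{"aperture": [0.02, 0.02], "dx": [0, 0], "dy": [0, 0], "dz": [0.001, 0.002], "twist": [0, 0]}' | python3 -m creep| grep -E 'eef|force:'; echo '{"aperture": [0.02, 0.02], "dx": [0, 0], "dy": [0, 0], "dz": [0.001, 0.002], "twist": [0, 0]}' | python3 -m creep| grep -E 'eef|force:'; echo '{"aperture": [0.02], "dx": [0], "dy": [0], "dz": [0.001], "twist": [0]}' | python3 -m creep| grep -E 'eef|force:'
```

```text
eef_pos: [0.4704, 0.0611, 0.1952]
force: [-1.4, 0.2, 4.4]
gripper_force: 40.0
eef_pos: [0.4704, 0.0611, 0.1932]
force: [-2.0, 0.5, 3.5]
gripper_force: 40.0
eef_pos: [0.4704, 0.0611, 0.1922]
force: [-1.4, 0.8, 3.7]
gripper_force: 40.0
```

```bash
echo '{"aperture": [0.02], "dx": [0], "dy": [0], "dz": [0.001], "twist": [0]}' | python3 -m creep| grep -E 'eef|force:'; echo '{"aperture": [0.02], "dx": [0], "dy": [0], "dz": [0.001], "twist": [0]}' | python3 -m creep| grep -E 'eef|force:'; echo '{"aperture": [0.02], "dx": [0], "dy": [0], "dz": [0.001], "twist": [0]}' | python3 -m creep| grep -E 'eef|force:'
```

```text
eef_pos: [0.4704, 0.0611, 0.1912]
force: [-1.2, -0.2, 3.3]
gripper_force: 40.0
eef_pos: [0.4703, 0.0611, 0.1901]
force: [-0.7, -0.3, 3.5]
gripper_force: 40.0
eef_pos: [0.4704, 0.0611, 0.1892]
force: [-0.9, 0.6, 2.5]
gripper_force: 40.0
```

The force is only about 3.5 N, so before pressing on I'll check that the tube itself hasn't slid down.

Run:
```python
from h import *
s=grab('side','side9.png'); a=cv2.imread('pics/side3.png'); b=cv2.imread('pics/side9.png'); o=cv2.imread('pics/side0.png')
f=lambda x:cv2.resize(x[140:235,230:272],(250,566),interpolation=2)
cv2.imwrite('pics/mix9.png',np.hstack([f(o),f(a),f(b)]))
for n,i in(('0',o),('3',a),('9',b)): print(n,i.max(2)[196:226,251].tolist())
```

```text
0 [234, 234, 234, 234, 234, 234, 234, 234, 233, 233, 233, 233, 233, 232, 232, 232, 232, 228, 182, 131, 132, 130, 125, 125, 122, 129, 193, 239, 237, 235]
3 [214, 215, 214, 213, 213, 212, 213, 211, 174, 124, 119, 147, 159, 160, 158, 157, 157, 157, 156, 139, 121, 111, 107, 108, 106, 110, 164, 218, 217, 216]
9 [215, 215, 215, 215, 213, 213, 213, 212, 203, 155, 115, 130, 153, 160, 159, 158, 157, 158, 157, 139, 122, 111, 107, 108, 106, 110, 163, 219, 218, 216]
```

View pics/mix9.png

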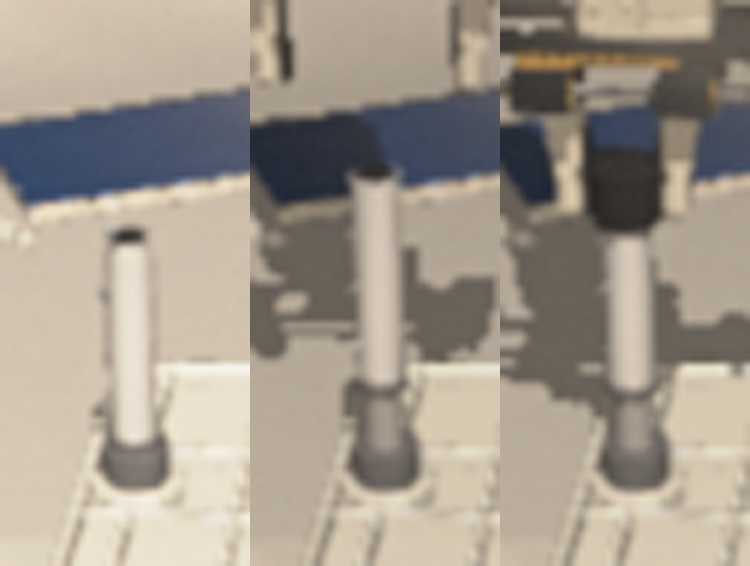

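The tube has dropped only about 0.6 px (≈2 mm), which is its play. It is locked and the foot is really going on, so I'll continue until it bottoms.

```bash
echo '{"aperture": [0.02], "dx": [0], "dy": [0], "dz": [0.001], "twist": [0]}' | python3 -m creep| grep -E 'eef|force:'; echo '{"aperture": [0.02], "dx": [0], "dy": [0], "dz": [0.001], "twist": [0]}' | python3 -m creep| grep -E 'eef|force:'; echo '{"aperture": [0.02], "dx": [0], "dy": [0], "dz": [0.001], "twist": [0]}' | python3 -m creep| grep -E 'eef|force:'
```

```text
eef_pos: [0.4703, 0.0611, 0.1882]
force: [-1.5, 0.5, 2.6]
gripper_force: 40.0
eef_pos: [0.4704, 0.0611, 0.1873]
force: [-2.0, 0.4, 2.5]
gripper_force: 40.0
eef_pos: [0.4705, 0.0611, 0.1867]
force: [-5.9, 0.7, 13.1]
gripper_force: 40.0
```

```bash
echo '{"aperture": [0.02], "dx": [0], "dy": [0], "dz": [0.0007], "twist": [0]}' | python3 -m creep| grep -E 'eef|force:'; echo '{"aperture": [0.02], "dx": [0], "dy": [0], "dz": [0.0007], "twist": [0]}' | python3 -m creep| grep -E 'eef|force:'
```

```text
eef_pos: [0.4705, 0.0611, 0.1864]
force: [-7.5, 1.0, 16.4]
gripper_force: 40.0
eef_pos: [0.4705, 0.0611, 0.1862]
force: [-8.9, 2.0, 20.3]
gripper_force: 40.0
```

It bottomed out at about 20 N, within 1 mm of the expected height. I'll relax, release and retreat.

```bash
echo '{"aperture": [0.02, 0.02, 0.02], "dx": [0, 0, 0], "dy": [0.0003, 0.0003, 0.0003], "dz": [-0.001, -0.0015, -0.0015], "twist": [0, 0, 0]}' | python3 -m creep| grep -E 'eef|force:'; echo '{"aperture": [0.06, 0.088, 0.088, 0.088, 0.088, 0.088, 0.088, 0.088, 0.088, 0.088, 0.088, 0.088, 0.088], "dx": [0, 0, 0, 0, 0, 0, 0, 0, 0, 0, 0, 0, 0], "dy": [0, 0, 0, 0, 0, 0, 0, 0, 0, 0, 0, 0, 0], "dz": [0, 0, 0, 0, 0, 0, -0.03, -0.06, -0.09, -0.11, -0.11, -0.11, -0.11], "twist": [0, 0, 0, 0, 0, 0, 0, 0, 0, 0, 0, 0, 0]}' | python3 -m creep
python3 - <<'E'
from h import *
w=grab('wrist','w10.png'); s=grab('side','side10.png')
B=lambda x:cv2.cvtColor(x,cv2.COLOR_RGB2BGR)
cv2.imwrite('pics/mix10.png',np.hstack([cv2.resize(B(w)[130:270,200:340],(500,500),interpolation=2),cv2.resize(B(s)[150:235,230:272],(250,500),interpolation=2)]))
print(B(s).max(2)[150:215,251].tolist())
print(B(s).max(2)[178:190,251].tolist(),[proj('side',[.4695,.0604,z]) for z in(.182,.217,.08)])
E
```

```text
eef_pos: [0.4703, 0.0611, 0.1867]
force: [-0.4, -1.2, 6.4]
gripper_force: 40.0
t: 17.38
eef_pos: [0.4695, 0.0612, 0.2956]
ee_rot: [3.141, -0.0, -1.889]
force: [-0.4, -0.3, -0.0]
width: 0.0873
gripper_force: 0.0
[173, 171, 170, 168, 167, 166, 164, 124, 88, 85, 80, 80, 79, 71, 64, 56, 58, 58, 57, 55, 57, 53, 52, 54, 53, 55, 53, 51, 53, 83, 131, 189, 211, 213, 212, 213, 212, 213, 214, 214, 214, 214, 215, 214, 213, 214, 214, 215, 213, 212, 212, 212, 210, 212, 208, 165, 119, 129, 152, 158, 157, 156, 157, 156, 155]
[53, 83, 131, 189, 211, 213, 212, 213, 212, 213, 214, 214] [(np.float64(250.82292780822903), np.float64(177.89257586242766)), (np.float64(250.4287278402112), np.float64(167.786948270593)), (np.float64(251.9276630024596), np.float64(206.213335289742))]
```

View pics/mix10.png

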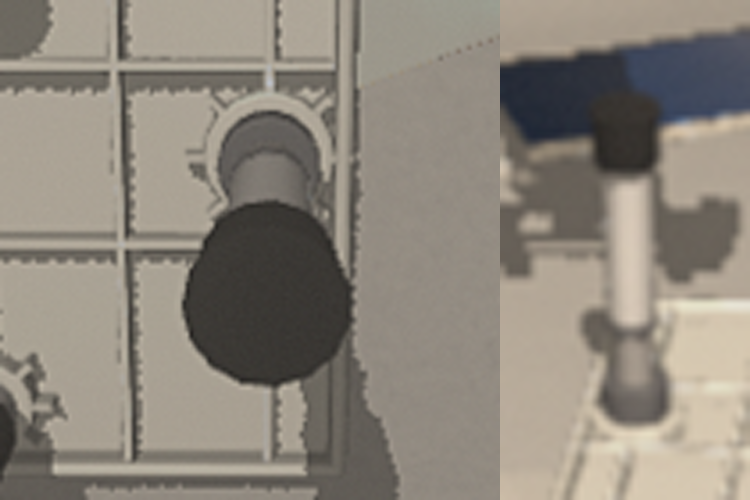

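The foot sits straight and home: the visible tube length is no more than the fully-home value. The tube's lower end stays at row ≈205, locked, and the gripper is clear.

```bash
python3 -c "
from station import arm
print(arm.job_done())"
```

```text
the job is handed in; nothing more can be done
None
```

I've handed the job in at about 17.5 s of the 51 s: the tube is drawn up about 36 mm to the next hole and held there, and the rubber foot is pushed home and released. The wrist force peaked at about 24 N and I saw nothing else disturbed. The hand-in returned no verdict, and I judged the button out from the stop I felt and the tube holding under the push, not from a clear view of it.

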